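# Set the dust gate to its third click

## Robot

A 6-joint arm with a two-finger parallel gripper is mounted at the origin on the work surface. World frame = base frame: x ahead of the robot, y to its left, z up, the work surface at z = 0. Lengths are in m, angles in rad, forces in N, time in s.
With the tool pointing down it reaches from about 0.35 to 0.85 m from the base axis. Payload 8.1 kg.
Tool frame: the origin (TCP) lies between the finger pads; the fingertips stand 22 mm ahead of it and the grasp point (between the pads) lies 3 mm ahead of it; z points along the fingers, y is the direction in which the jaws open and shut (so a half turn about z gives the same grasp; the last joint's range is limited). The gripper opens to 93 mm and grips with 3 to 60 N. Pads are 15 mm wide; open, the fingers measure 128 mm over their backs; the gripper's body (75 mm by 188 mm) begins 65 mm behind the grasp point.
Start: joints at [1.248, 0.13, 1.488, -0, 1.523, -0.085], TCP at [0.141, 0.583, 0.241] pointing down, gripper open.
Joint ranges: [-2.96, 2.96], [-0.89, 2.26], [0.02, 2.5], [-1.34, 4.48], [0, 2.73], [-2.66, 2.66]. Speed limits (rad/s): [2.39, 2.39, 2.79, 3.14, 3.14, 3.14].

## Interface

Orientations are given as a 3x3 rotation matrix whose columns are the frame's x, y, z axes.
In Python, from workcell import manip gives the robot as it stands. The module is installed in compiled form; this text tells all that it offers.
- The arm moves only by the tool play_rows, never from a script. Its argument "targets" is a list of rows, each a list of 2 entries, a list of its own where there are three numbers: the shift along the tool's x, y, z in m, then the turn about the tool's z in rad. In form: [[[tx, ty, tz], spin], ...]. A call has 1 to 8 rows; each row shifts and turns the commanded pose from where the row before left it, along the tool's axes as they then stand; what a row does not reach is not made up. A row lasts 1/8 s, in which the tool goes at most 62.5 mm and 10.7 degrees, less where a joint would pass 70% of its speed; a pose out of reach is approached as far as the arm can. A call is refused whole if a number of a shift passes 0.0625 or a number of a turn 0.188, either way. A call with a gripper value outside its range is refused whole. "claw" is the closure, from 0 (fully open) to 1 (shut), set as the call begins (left out, the last holds). The fingers move at their own pace and stop on an object; the grip force is fixed at half the most. Time passes only in rows, so rows that do not move let the fingers close. It gives the time, the measured TCP pose, the force and the opening at its end, in the units of the state.
- manip.get_state(): the state, without advancing time (a new reading comes with each control period).
- manip.grab_frame(name): name is "scene" or "top" or "wrist"; returns the picture (400x640x3 uint8, red, green, blue); there is no depth.
- manip.camera_model(name): a dict with "K" (3x3 intrinsics, pixels), "rvec" (rotation vector, rad) and "tvec" (3), from world to camera coordinates, as OpenCV has them; the wrist camera has in their place "hand_eye" (4x4, takes a point from camera to tool coordinates, whose origin is the TCP and whose axes are the flange's). Camera axes: x right, y down, z forward; pixel columns grow to the right and rows downward; lengths in m; the calibration is good to about 2 mm. A picture is of the moment at which its call begins: read the wrist's pose just before it. camera_model takes no time and is no camera call.
- manip.finish_job(): hands the job in, once; it reports no verdict.
The state is a dict: "t": time; "qpos": joint angles; "dq": joint speeds; "effort": joint torques, N m; "tool_pos": TCP position; "orientation": TCP orientation; "contact_force": force on the tool from outside, world axes, zero at the start; "ft_torque": the same for the moment, N m; "grip_width": finger opening in m.
Only numpy, scipy, OpenCV 4.12 (cv2) and the standard library are available. Lean on these libraries where they do the work, as an engineer would, in place of code of your own. Each camera call takes 0.05 s, during which the arm holds its last target.

## Task

Set the dust-extraction gate on the bench: using only the fingertips, first push its yellow T-lever all the way home against the red stop, then push it gently towards the green stop and count the clicks, leaving it resting in the third click from home without ever running past that one. Only push the lever, never pinch it, and leave everything else on the bench where it stands.

Things in the scene. Friction and masses are not known exactly. Their poses are not given: they have to be found in the camera images.
- gate: Dust gate, fixed to the bench: aluminium box 160 (its x) by 260 (its y) by 90 mm high; a round steel duct elbow, at most 90 mm high, on its far (+x) side ends 186 mm from the origin. Origin: centre of its underside, on the bench. The lever slides along the gate's own y axis, over a straight slot in the middle (x = 0) of the top.
- gate_lever (a joint): Lever travel in m along the gate's +y: 0 = home at the red end (T-handle centred at gate y = -45 mm), 0.090 = fully open at the green end. Home is detent 0; the clicks are 15 mm apart: first 0.015, second 0.030, third 0.045, further ones 0.060, 0.075, 0.090. It starts somewhere from the first to the third click.
- t_top (a point): Centre of the top of the T-handle, 142 mm above the bench. The handle is an upright bar 110 mm long (gate x), 14 mm thick (gate y) and 34 mm high, yellow on both broad sides, brown wood between; its underside is 18 mm above the box top. Axes parallel to the gate's.
- red_stop (a point): Centre of the top of the red stop block on the gate's top at gate y = -56 mm (home end), 50 (x) by 12 (y) by 12 mm high, its top 102 mm above the bench.
- green_stop (a point): The same for the green stop block, at gate y = +56 mm (open end).
- face_red: The T-handle's yellow broad side that looks towards the red stop (gate -y), a plate 110 x 4 x 34 mm; origin at its centre, 17 mm below the handle's top and 5 mm from the handle's mid-plane. Push here to move the lever towards green.
- face_green: The same on the side towards the green stop (gate +y). Push here to move the lever home.
- t_handle: The whole T-handle; origin at its centre, 17 mm below point t_top. It takes a push of about 5 N to leave a detent; half way to the next the push vanishes and the lever snaps ahead of the finger by up to 8 mm into the next detent, and stays there. The ends of travel are hard stops.
- bush: Loose brass cylinder, 26 mm diameter, 40 mm high, upright on the gate's top near its green end; origin at its underside. Leave it.
- bowl: Loose dark turned wooden bowl, 100 mm across, 45 mm high, on the bench past the gate's red end; origin at its underside. Leave it.
- sanding_block: Loose cork sanding block 90 x 50 x 32 mm on the bench past the gate's green end; origin at its underside. Leave it.
- glue: Loose white glue bottle, 54 mm diameter, 150 mm high, at one side; origin at its underside. Leave it.
- finish: Loose amber jar, 68 mm diameter, 90 mm high, at one side; origin at its underside. Leave it.
- mallet: Loose round wooden mallet standing on its head at one side: head 76 mm diameter, 100 mm high, handle up to 220 mm; origin at its underside. Leave it.
- faceplate: Loose steel ring 70 mm across, 22 mm high, lying at one side; origin at its underside. Leave it.

How it is judged:
On the way, in this order (a step that is already met when the one before it is completed fails the run):
1. the lever is fully home against the red stop (value of joint gate_lever below 0.003 m), for 0.2 s.
2. the lever has come to the third click (value of joint gate_lever between 0.042 and 0.048 m), for 0.2 s.
At the end, for the whole second after the job is handed in: The lever rests in the third click (travel 45 mm, within 3 mm), and every loose thing is within 20 mm of where it started (all of step 2 and velocity of joint gate_lever between -0.005 and 0.005 m/s and distance of each of bush, bowl, sanding_block, glue, finish, mallet, faceplate from where it was at the start of the episode below 0.02 m); the robot touches nothing.
It fails at once if the lever is run past the third click (travel over 52 mm) (value of joint gate_lever above 0.052 m).
It fails at once if the lever is pinched: both its broad sides pressed at once (contact force between the fingers and face_red above 1.5 N and contact force between the fingers and face_green above 1.5 N).
It fails at once if the lever is pushed harder than 25 N (contact force between any of the arm, the fingers and t_handle above 25 N).
It fails at once if a loose thing is moved by more than 20 mm (distance of any of bush, bowl, sanding_block, glue, finish, mallet, faceplate from where it was at the start of the episode above 0.02 m).
It also fails if it takes over 66 s, if anything falls off the work surface, if the arm or the gripper's body presses on something with over 40 N, if the wrist force passes 120 N, or if a joint passes its speed limit or range.

## Working session

There is one attempt and no reset: what is moved stays moved. The work goes in short steps, Python scripts to look and compute and a tool call to move; the robot and the scene stay as the last step left them, time stands still between calls to the robot, and variables do not carry over. Pictures are saved under pics/ and viewed, and the job is handed in when it is done.

Besides the shell and the picture viewer there is one more tool, called after ">>>" as name(argument=value, ...) on one line, values as JSON. play_rows: Moves the arm, as the interface text tells. Its arguments: {"type":"object","properties":{"targets":{"type":"array","items":{"type":"array"}},"claw":{"type":"number"}},"required":["targets"]}

```bash
mkdir -p pics; python3 - <<'E'
from workcell import manip
import cv2
s=manip.get_state(); print(s)
for n in ("scene","top"):
    f=manip.grab_frame(n); cv2.imwrite(f"pics/{n}0.png",f[:,:,::-1]); print(n,manip.camera_model(n))
print(manip.camera_model("wrist"))
E
```

```text
{'t': 0.0, 'qpos': array([ 1.24760142e+00,  1.31163916e-01,  1.48927396e+00,  6.62944752e-06,
        1.52300660e+00, -8.54352985e-02]), 'dq': array([ 0.00054112,  0.0001525 , -0.0013171 , -0.00012979, -0.00127612,
       -0.00025548]), 'effort': array([-7.21691904e-04, -5.59828162e+01, -4.91771793e+01,  7.65514397e-02,
        3.46327003e-02, -2.19125718e-04]), 'tool_pos': array([0.14114249, 0.58261533, 0.2395887 ]), 'orientation': array([[-9.71867959e-01,  2.35525620e-01, -5.94412389e-04],
       [ 2.35526312e-01,  9.71866390e-01, -1.75383890e-03],
       [ 1.64615430e-04, -1.84449959e-03, -9.99998285e-01]]), 'contact_force': array([ 0.15552314, -0.03267511, -0.39457441]), 'ft_torque': array([ 0.02687249,  0.00209421, -0.0409304 ]), 'grip_width': 0.09287188517231777}
scene {'K': array([[481.00689099,   0.        , 310.19225578],
       [  0.        , 481.00689099, 200.89529394],
       [  0.        ,   0.        ,   1.        ]]), 'rvec': array([ 2.12479276,  1.06000072, -0.44382707]), 'tvec': array([-0.33739061, -0.2519025 ,  1.63502415])}
top {'K': array([[436.54197355,   0.        , 321.17773199],
       [  0.        , 436.54197355, 197.44473278],
       [  0.        ,   0.        ,   1.        ]]), 'rvec': array([ 2.18251131, -2.14977589,  0.14106877]), 'tvec': array([-0.01039017,  0.57566244,  1.16669256])}
{'K': array([[341.52464687,   0.        , 323.48824917],
       [  0.        , 341.52464687, 197.3878086 ],
       [  0.        ,   0.        ,   1.        ]]), 'hand_eye': array([[-1.79051456e-04, -9.71242235e-01, -2.38093446e-01,
         6.55550825e-02],
       [ 9.99999108e-01,  1.41153512e-04, -1.32782130e-03,
        -7.27930010e-04],
       [ 1.32324385e-03, -2.38093472e-01,  9.71241344e-01,
        -1.44476647e-01],
       [ 0.00000000e+00,  0.00000000e+00,  0.00000000e+00,
         1.00000000e+00]])}
```

View pics/scene0.png

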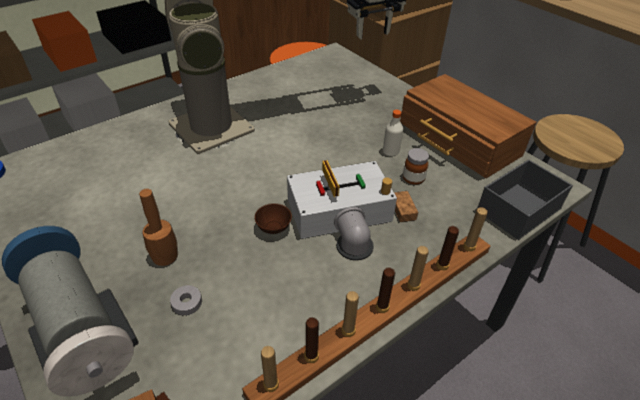

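View pics/top0.png

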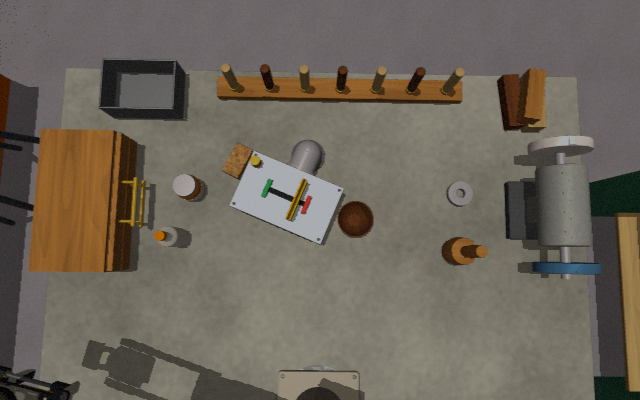

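The top view has the gate at about (286,196), with the lever near (297,199), red stop (306,205) and green stop (266,188). The scene view agrees. I'll zoom in next.

```bash
cat > h.py <<'E'
import numpy as np,cv2
from workcell import manip
def ray(name,uv,z,state=None):
    m=manip.camera_model(name);K=m["K"]
    if name=="wrist":
        he=m["hand_eye"];R=state["orientation"]@he[:3,:3];c=state["orientation"]@he[:3,3]+state["tool_pos"]
    else:
        Rw=cv2.Rodrigues(m["rvec"])[0];R=Rw.T;c=-Rw.T@m["tvec"]
    d=R@np.linalg.inv(K)@np.array([uv[0],uv[1],1.0])
    return c+d*(z-c[2])/d[2]
def proj(name,P,state=None):
    m=manip.camera_model(name);K=m["K"];P=np.atleast_2d(P).astype(float)
    if name=="wrist":
        he=m["hand_eye"];R=state["orientation"]@he[:3,:3];c=state["orientation"]@he[:3,3]+state["tool_pos"]
        p=(P-c)@R
    else:
        Rw=cv2.Rodrigues(m["rvec"])[0];p=P@Rw.T+m["tvec"]
    p=p@K.T;return p[:,:2]/p[:,2:]
E
python3 - <<'E'
import cv2
f=cv2.imread("pics/top0.png")[140:250,215:350]
cv2.imwrite("pics/topz.png",cv2.resize(f,None,fx=5.5,fy=5.4,interpolation=cv2.INTER_CUBIC))
from h import *
# box-top corners, scene order
for uv in [(254,151),(343.5,188),(321,243),(231,206)]: print(ray("top",uv,.09).round(4))
E
```

```text
[0.6902 0.1787 0.09  ]
[ 0.5951 -0.0594  0.09  ]
[ 0.4503 -0.0023  0.09  ]
[0.5429 0.2338 0.09  ]
```

View pics/topz.png

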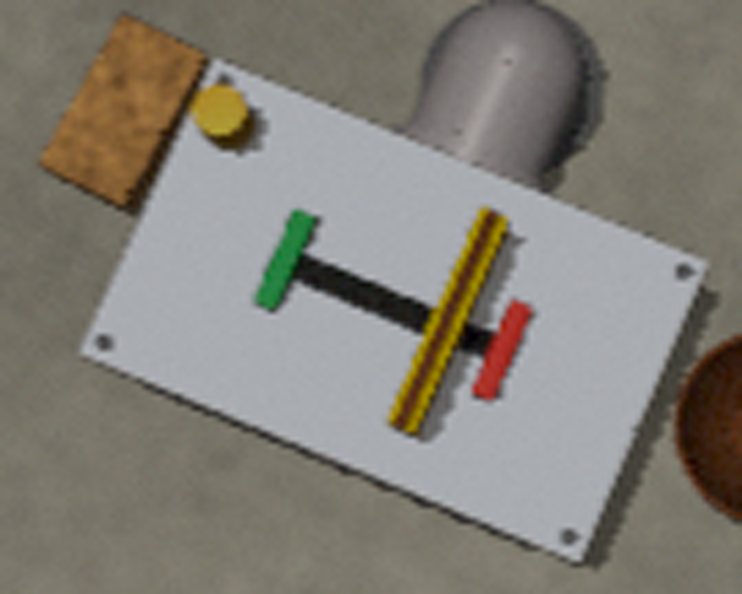

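```bash
python3 - <<'E'
from h import *
u=lambda a,b:(a/5.5+215-.4,b/5.4+140-.4)
C=[u(212,60),u(708,262),u(583,562),u(82,352)]
L=np.array([[80,130],[80,-130],[-80,-130],[-80,130]])/1000
W=np.array([ray("top",c,.09)[:2] for c in C])
a=L;b=W;ac=a-a.mean(0);bc=b-b.mean(0)
U,S,V=np.linalg.svd(ac.T@bc);R=(U@V).T
o=b.mean(0)-R@a.mean(0);print("o",o,"yaw",np.degrees(np.arctan2(R[1,0],R[0,0])),"scale",np.linalg.norm(bc)/np.linalg.norm(ac))
loc=lambda p:R.T@(p[:2]-o)*1000
for n,p,z in [("Tend",u(492,212),.142),("Tend",u(405,430),.142),("red",u(503,350),.102),("green",u(287,260),.102),("bush",u(220,111),.13)]:
    w=ray("top",p,z);print(n,w.round(4),loc(w).round(1))
s=manip.get_state();Rt=s["orientation"];print(s["t"])
for n,p in [("bowl",(355,218)),("glue",(160,236)),("mallet",(460,251))]: print(n,ray("top",p,.05).round(3))
E
```

```text
o [0.57007077 0.08964189] yaw -21.864671256661822 scale 0.9892551103162016
Tend [0.6093 0.0432 0.142 ] [ 53.7 -28.5]
Tend [0.5072 0.0806 0.142 ] [-55.  -31.8]
red [0.5489 0.0379 0.102 ] [ -0.4 -55.9]
green [0.5908 0.1407 0.102 ] [ 0.2 55.1]
bush [0.6574 0.1705 0.13  ] [ 50.9 107.6]
0.1
bowl [ 0.519 -0.094  0.05 ]
glue [0.463 0.428 0.05 ]
mallet [ 0.435 -0.376  0.05 ]
```

The gate fit is good: both stops land within 1 mm of their given positions. The lever sits at about gate y = -30, which is the first click. I'll push with the closed fingers along tool x, with tool x set to gate +y.

>>> play_rows(claw=1, targets=[[[-0.0445,-0.0311,0],0],[[-0.0445,-0.0311,0],0],[[-0.0445,-0.0311,0],0],[[-0.0445,-0.0311,0],0],[[-0.0445,-0.0311,0],0],[[-0.0445,-0.0311,0],0]])

```text
t: 0.85
tool_pos: [0.3575, 0.3373, 0.2403]
orientation: [[-0.972, 0.235, -0.0], [0.235, 0.972, -0.0], [0.0, -0.0, -1.0]]
contact_force: [0.9, 0.5, -0.2]
grip_width: 0.0376
```

>>> play_rows(targets=[[[-0.0445,-0.0311,0],0],[[-0.0445,-0.0311,0],0],[[-0.0445,-0.0311,0],0],[[-0.0445,-0.0311,0],0],[[-0.0445,-0.0311,0],0],[[-0.0445,-0.0311,0],0]])

```text
t: 1.6
tool_pos: [0.5732, 0.0931, 0.2402]
orientation: [[-0.972, 0.236, -0.001], [0.236, 0.972, 0.0], [0.001, -0.0, -1.0]]
contact_force: [-0.0, -0.3, 0.2]
grip_width: 0.0007
```

>>> play_rows(targets=[[[0,0,0],0.1716],[[0,0,0],0.1716],[[0,0,0],0.1716],[[0,0,0],0.1716],[[0,0,0],0.1716]])

```text
t: 2.22
tool_pos: [0.5721, 0.0946, 0.24]
orientation: [[-0.452, 0.892, -0.001], [0.892, 0.452, -0.0], [0.0, -0.001, -1.0]]
contact_force: [0.3, 0.6, -0.7]
grip_width: 0.0005
```

>>> play_rows(targets=[[[0,0,0],0.1716],[[0,0,0],0.1716],[[0,0,0],0.1716],[[0,0,0],0.1716],[[0,0,0],0.1716],[[0,0,0],0]])

```text
t: 2.98
tool_pos: [0.5721, 0.0946, 0.2402]
orientation: [[0.373, 0.928, -0.001], [0.928, -0.373, -0.0], [-0.0, -0.001, -1.0]]
contact_force: [0.2, -0.3, -0.4]
grip_width: 0.0007
```

```bash
cat >> h.py <<'E'
O=np.array([0.57007,0.08964]);TH=np.radians(-21.865)
RG=np.array([[np.cos(TH),-np.sin(TH)],[np.sin(TH),np.cos(TH)]])
def rep():
    s=manip.get_state();g=RG.T@(s["tool_pos"][:2]-O)*1000
    Rt=s["orientation"];tx=RG.T@Rt[:2,0]
    print("t",s["t"],"gate xy mm",g.round(1),"z",s["tool_pos"][2].round(4),"toolx in gate",tx.round(3),"zax",Rt[:,2].round(3),"F gate",(RG.T@s["contact_force"][:2]).round(2),s["contact_force"][2].round(2),"w",round(s["grip_width"],4))
    return s
def snap(n,fn,crop=None,k=1):
    f=manip.grab_frame(n)[:,:,::-1]
    if crop: x0,y0,x1,y1=crop;f=f[y0:y1,x0:x1]
    cv2.imwrite(fn,cv2.resize(np.ascontiguousarray(f),None,fx=k,fy=k,interpolation=cv2.INTER_CUBIC))
E
python3 - <<'E'
from h import *
s=rep();print(s["qpos"].round(2))
snap("wrist","pics/w1.png")
E
```

```text
t 2.975 gate xy mm [0.  5.4] z 0.2402 toolx in gate [0. 1.] zax [-0.001 -0.    -1.   ] F gate [ 0.32 -0.14] -0.42 w 0.0007
[ 0.08  0.08  1.55 -0.    1.52  0.46]
```

View pics/w1.png

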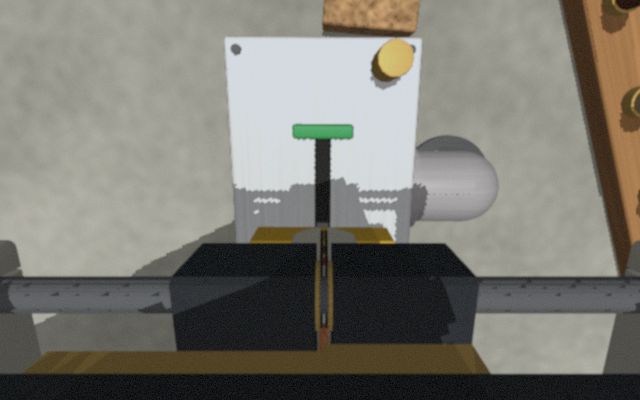

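```bash
python3 - <<'E'
from h import *
s=manip.get_state()
for n,x,y,z in [("T green top edge L",-55,-23,142),("R",55,-23,142),("green",0,56,102),("T red",55,-37,142),("bush",51,108,130)]:
    w=np.r_[O+RG@np.array([x,y])/1000,z/1000];print(n,proj("wrist",w,s).round(1))
print("tip",proj("wrist",s["tool_pos"]+s["orientation"]@np.array([0,0,.022]),s))
E
```

```text
T green top edge L [[250.4 240.1]]
R [[396.1 240.4]]
green [[323.5 131.1]]
T red [[395.1 257.6]]
bush [[396.8  57.5]]
tip [[323.19726018 241.95303586]]
```

The wrist view agrees with the model: green stop predicted at row 131.1 and seen at 131, handle spanning columns 250–395. Descending on the green side.

>>> play_rows(targets=[[[0,0,0.034],0],[[0,0,0.034],0],[[0,0,0.034],0],[[0,0,0],0]])

```text
t: 3.52
tool_pos: [0.5698, 0.0944, 0.1352]
orientation: [[0.371, 0.929, -0.007], [0.929, -0.371, -0.001], [-0.003, -0.006, -1.0]]
contact_force: [-0.5, 0.5, 0.3]
grip_width: 0.0002
```

>>> play_rows(targets=[[[-0.005,0,0],0],[[-0.005,0,0],0],[[-0.005,0,0],0],[[-0.003,0,0],0],[[0,0,0],0]])

```text
t: 4.15
tool_pos: [0.5658, 0.0777, 0.139]
orientation: [[0.374, 0.927, 0.001], [0.927, -0.374, 0.0], [0.0, 0.001, -1.0]]
contact_force: [0.9, -0.2, 0.1]
grip_width: 0.0005
```

```bash
python3 - <<'E'
from h import *
rep()
snap("top","pics/t2.png",(215,140,350,250),5.5)
E
```

```text
t 4.15 gate xy mm [  0.4 -12.7] z 0.139 toolx in gate [0.002 1.   ] zax [ 0.001  0.    -1.   ] F gate [0.88 0.17] 0.11 w 0.0005
```

View pics/t2.png

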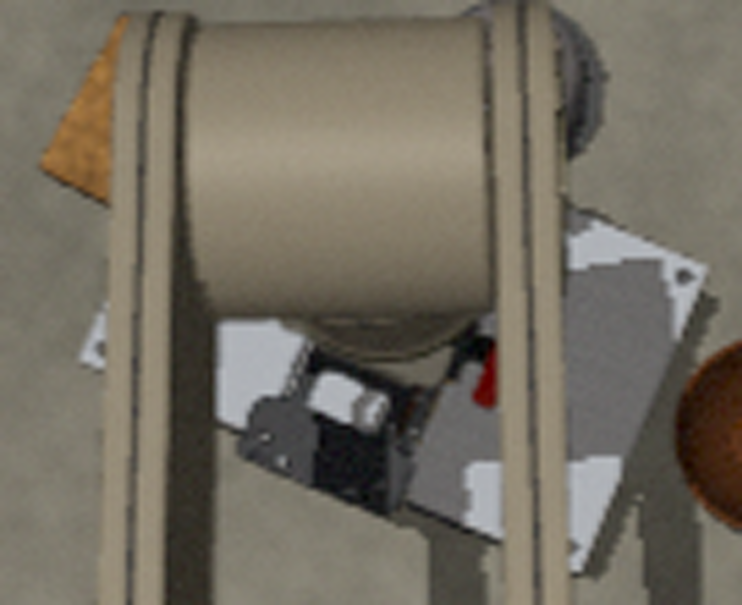

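The arm hides the lever in the top view, so from here I go by force, with small steps.

>>> play_rows(targets=[[[-0.001,0,0],0],[[-0.001,0,0],0],[[-0.001,0,0],0],[[-0.001,0,0],0]])

```text
t: 4.7
tool_pos: [0.5645, 0.0752, 0.1387]
orientation: [[0.373, 0.928, 0.001], [0.928, -0.373, 0.001], [0.002, 0.0, -1.0]]
contact_force: [1.0, 5.0, -0.4]
grip_width: 0.0002
```

>>> play_rows(targets=[[[-0.001,0,0],0],[[-0.001,0,0],0]])

```text
t: 4.95
tool_pos: [0.5634, 0.0724, 0.1387]
orientation: [[0.374, 0.928, -0.0], [0.928, -0.374, 0.0], [0.0, -0.0, -1.0]]
contact_force: [0.4, 2.8, 1.2]
grip_width: 0.0006
```

>>> play_rows(targets=[[[-0.001,0,0],0],[[-0.001,0,0],0]])

```text
t: 5.2
tool_pos: [0.5625, 0.0702, 0.1386]
orientation: [[0.374, 0.927, -0.0], [0.927, -0.374, -0.0], [-0.0, -0.0, -1.0]]
contact_force: [0.4, 0.9, -0.3]
grip_width: 0.0005
```

>>> play_rows(targets=[[[-0.001,0,0],0],[[-0.001,0,0],0]])

```text
t: 5.45
tool_pos: [0.5617, 0.0683, 0.1384]
orientation: [[0.374, 0.927, -0.0], [0.927, -0.374, -0.0], [-0.001, -0.0, -1.0]]
contact_force: [-0.9, -0.4, 0.4]
grip_width: 0.0006
```

```bash
python3 - <<'E'
from h import *
rep()
snap("wrist","pics/w2.png")
snap("scene","pics/s2.png",(270,140,430,270),5)
E
```

```text
t 5.45 gate xy mm [  0.2 -22.9] z 0.1384 toolx in gate [0.002 1.   ] zax [-0. -0. -1.] F gate [-0.72 -0.68] 0.39 w 0.0006
```

View pics/w2.png

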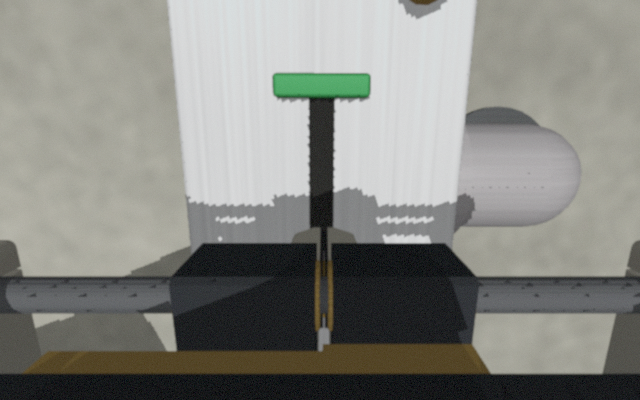

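View pics/s2.png

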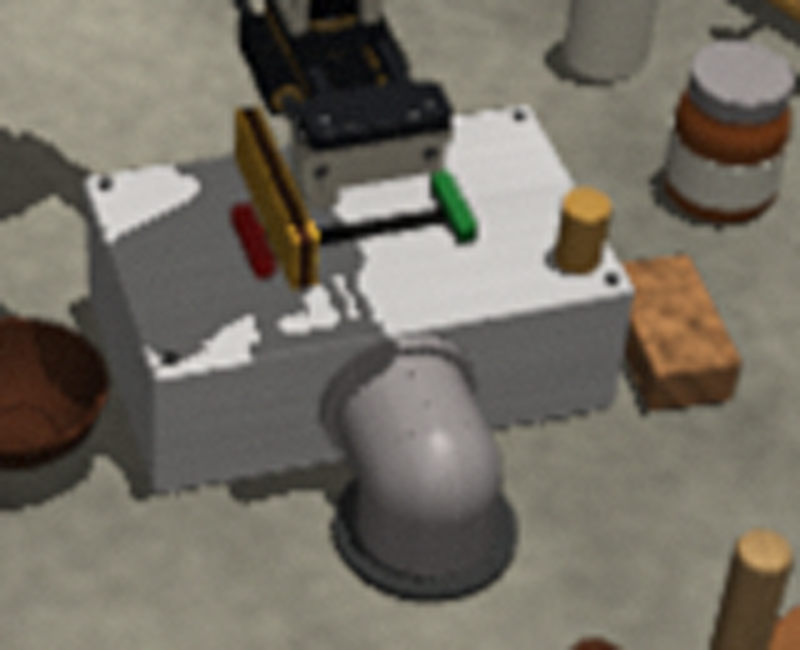

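The push force rose to 5 N and then vanished, so the lever snapped ahead. In the scene view it stands close to the red stop. Measuring it.

```bash
python3 - <<'E'
from h import *
f=cv2.imread("pics/s2.png")
for d in (0,15,30,45):
    for x in (-55,55):
        for y in (-7,7):
            w=np.r_[O+RG@np.array([x,-45+d+y])/1000,.142]
            p=(proj("scene",w)[0]-[270,140]+.5)*5
            if d in(0,15): cv2.circle(f,tuple(int(v) for v in p),3,(0,0,255) if d==0 else (255,255,0),-1)
            print(d,x,y,p.round(0))
cv2.imwrite("pics/s2o.png",f[80:320,180:420].repeat(2,0).repeat(2,1))
E
```

```text
0 -55 -7 [232. 111.]
0 -55 7 [257. 107.]
0 55 -7 [292. 245.]
0 55 7 [319. 240.]
15 -55 -7 [259. 107.]
15 -55 7 [284. 102.]
15 55 -7 [321. 240.]
15 55 7 [347. 235.]
30 -55 -7 [286. 102.]
30 -55 7 [311.  98.]
30 55 -7 [349. 235.]
30 55 7 [376. 230.]
45 -55 -7 [313.  98.]
45 -55 7 [338.  93.]
45 55 -7 [378. 230.]
45 55 7 [404. 225.]
```

View pics/s2o.png

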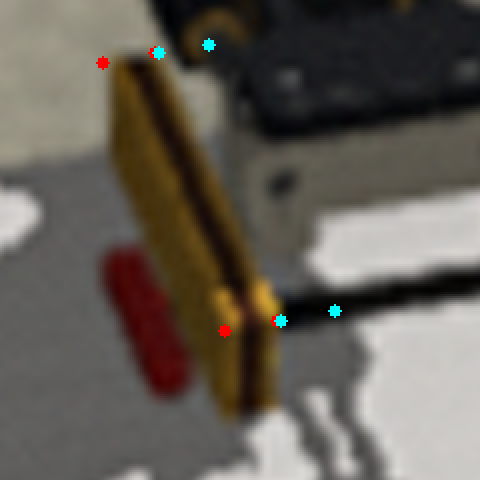

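The handle matches the home position (red dots), within a millimetre or two. I'll press lightly to make sure it is against the stop.

>>> play_rows(targets=[[[-0.0015,0,0],0],[[-0.0015,0,0],0],[[-0.0015,0,0],0],[[-0.001,0,0],0],[[0,0,0],0]])

```text
t: 6.18
tool_pos: [0.5599, 0.0637, 0.1386]
orientation: [[0.374, 0.928, 0.0], [0.928, -0.374, 0.0], [0.0, 0.0, -1.0]]
contact_force: [0.7, 0.9, -0.6]
grip_width: 0.0002
```

>>> play_rows(targets=[[[-0.0007,0,0],0],[[0,0,0],0]])

```text
t: 6.42
tool_pos: [0.5599, 0.0636, 0.1387]
orientation: [[0.373, 0.928, 0.001], [0.928, -0.373, 0.001], [0.001, 0.0, -1.0]]
contact_force: [2.4, 5.4, -1.4]
grip_width: 0.0005
```

>>> play_rows(targets=[[[-0.0007,0,0],0],[[0,0,0],0]])

```text
t: 6.68
tool_pos: [0.5598, 0.0636, 0.1387]
orientation: [[0.373, 0.928, 0.001], [0.928, -0.373, 0.002], [0.002, 0.0, -1.0]]
contact_force: [3.0, 6.3, -3.5]
grip_width: 0.0003
```

The lever is hard against the stop: the TCP stayed still while the force rose to about 7 N, held for over 0.4 s. Now I back off, lift, and cross to the red side.

>>> play_rows(targets=[[[0.004,0,0],0],[[0.004,0,0],0],[[0,0,-0.025],0],[[0,0,-0.025],0],[[0,0,0],0],[[0,0,0],0]])

```text
t: 7.42
tool_pos: [0.5619, 0.0696, 0.1876]
orientation: [[0.374, 0.928, -0.001], [0.928, -0.374, -0.0], [-0.001, -0.001, -1.0]]
contact_force: [-0.2, -0.2, -0.0]
grip_width: 0.0005
```

>>> play_rows(targets=[[[-0.018,0,0],0],[[-0.018,0,0],0],[[-0.018,0,0],0],[[0,0,0],0],[[0,0,0],0]])

```text
t: 8.05
tool_pos: [0.5423, 0.0194, 0.1888]
orientation: [[0.374, 0.927, 0.001], [0.927, -0.374, 0.0], [0.0, 0.0, -1.0]]
contact_force: [0.1, 0.4, 1.3]
grip_width: 0.0003
```

```bash
python3 - <<'E'
from h import *
rep()
snap("wrist","pics/w3.png")
snap("scene","pics/s3.png",(270,140,430,270),5)
E
```

```text
t 8.05 gate xy mm [  0.3 -75.5] z 0.1888 toolx in gate [0.002 1.   ] zax [ 0.001  0.    -1.   ] F gate [-0.03  0.39] 1.26 w 0.0003
```

View pics/w3.png

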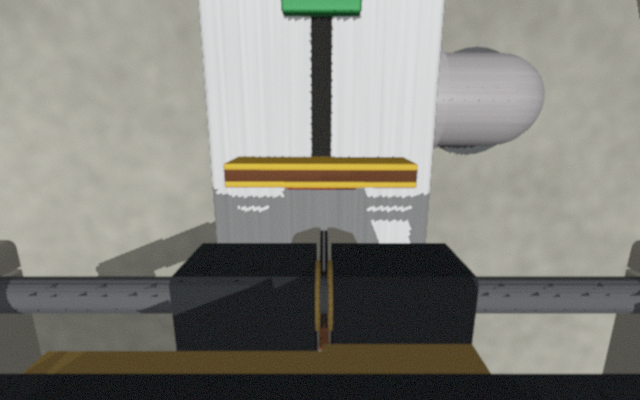

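View pics/s3.png

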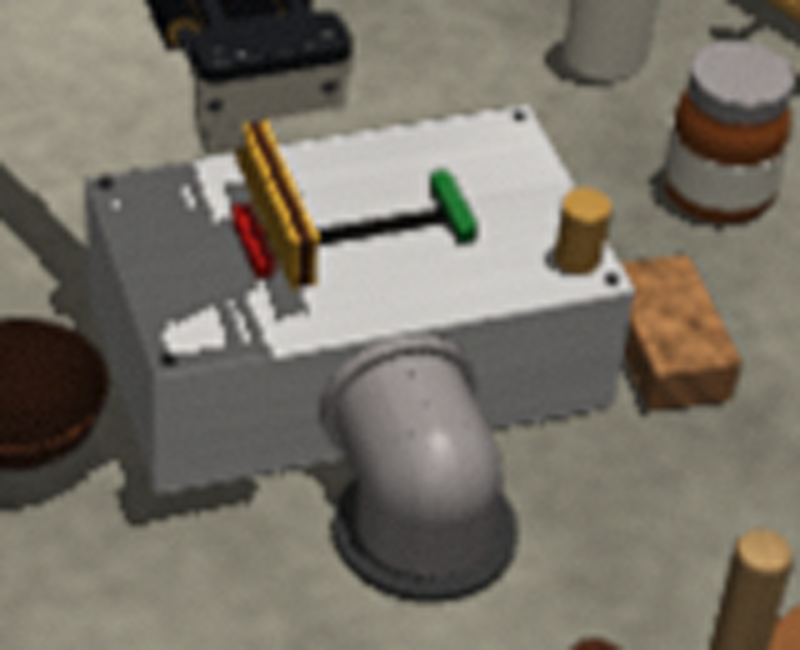

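The wrist view shows the handle top between about rows 167 and 185, columns 225–416. The scene view shows the lever at home beside the red stop.

```bash
python3 - <<'E'
from h import *
s=manip.get_state()
f=cv2.imread("pics/w3.png").astype(int)
for r in range(152,194,1): print(r,f[r,270],end=' ')
for r in (166.5,187): 
    w=ray("wrist",(321,r),.142,s); print(r,(RG.T@(w[:2]-O)*1000).round(1))
w=ray("wrist",(321,14),.102,s);print("green -y edge (50)",(RG.T@(w[:2]-O)*1000).round(1))
E
```

```text
152 [214 213 212] 153 [214 213 213] 154 [213 212 212] 155 [202 203 203] 156 [171 176 180] 157 [104 125 137] 158 [ 49  97 118] 159 [ 27  91 114] 160 [ 37  94 116] 161 [ 31  93 113] 162 [ 34 100 123] 163 [ 50 134 162] 164 [ 62 170 198] 165 [ 78 191 215] 166 [ 76 191 216] 167 [ 75 186 216] 168 [ 70 178 210] 169 [ 54 153 185] 170 [ 56 115 149] 171 [ 55  83 121] 172 [ 46  72 114] 173 [ 52  74 115] 174 [ 49  72 113] 175 [ 46  69 109] 176 [ 53  73 116] 177 [ 46  73 112] 178 [ 40  67 106] 179 [ 47  70 109] 180 [ 50  85 121] 181 [ 49 130 164] 182 [ 67 174 204] 183 [ 78 191 217] 184 [ 71 186 214] 185 [ 76 183 214] 186 [ 96 175 204] 187 [162 188 201] 188 [202 204 206] 189 [213 213 212] 190 [213 213 211] 191 [213 212 211] 192 [215 212 212] 193 [214 213 213] 166.5 [ -1.  -39.4]
187 [ -1.  -51.2]
green -y edge (50) [-1.  49.1]
```

>>> play_rows(targets=[[[0,0,0.0165],0],[[0,0,0.0165],0],[[0,0,0.0165],0],[[0,0,0],0],[[0,0,0],0]])

```text
t: 8.78
tool_pos: [0.5422, 0.0196, 0.1392]
orientation: [[0.374, 0.928, -0.0], [0.928, -0.374, -0.0], [-0.0, -0.0, -1.0]]
contact_force: [-0.5, 0.7, 0.8]
grip_width: 0.0002
```

Home is confirmed at gate y of about -44.5. Approaching the red face.

>>> play_rows(targets=[[[0.003,0,0],0],[[0.003,0,0],0],[[0.003,0,0],0],[[0.001,0,0],0],[[0,0,0],0]])

```text
t: 9.4
tool_pos: [0.5459, 0.029, 0.1391]
orientation: [[0.373, 0.928, -0.0], [0.928, -0.373, -0.0], [-0.0, 0.0, -1.0]]
contact_force: [-1.0, 0.3, -0.7]
grip_width: 0.0002
```

>>> play_rows(targets=[[[0.001,0,0],0],[[0.001,0,0],0],[[0,0,0],0]])

```text
t: 9.78
tool_pos: [0.5467, 0.0308, 0.1391]
orientation: [[0.374, 0.928, 0.0], [0.928, -0.374, -0.0], [-0.0, 0.0, -1.0]]
contact_force: [0.2, -0.0, 0.3]
grip_width: 0.0008
```

>>> play_rows(targets=[[[0.001,0,0],0],[[0.001,0,0],0],[[0,0,0],0]])

```text
t: 10.15
tool_pos: [0.5474, 0.0326, 0.1392]
orientation: [[0.374, 0.928, 0.0], [0.928, -0.374, -0.0], [0.0, 0.0, -1.0]]
contact_force: [0.4, 0.0, 0.5]
grip_width: 0.0005
```

>>> play_rows(targets=[[[0.001,0,0],0],[[0.001,0,0],0],[[0,0,0],0]])

```text
t: 10.52
tool_pos: [0.5479, 0.034, 0.1391]
orientation: [[0.374, 0.927, -0.001], [0.927, -0.374, -0.001], [-0.001, -0.0, -1.0]]
contact_force: [-2.0, -3.9, 1.4]
grip_width: 0.0008
```

```bash
python3 -c "
from h import *
rep()"
```

```text
t 10.525 gate xy mm [  0.2 -59.9] z 0.1391 toolx in gate [0.002 1.   ] zax [-0.001 -0.001 -1.   ] F gate [-0.35 -4.38] 1.39 w 0.0008
```

Contact is at TCP gate y of about -60.5, so I expect the first snap near -53.

>>> play_rows(targets=[[[0.001,0,0],0],[[0.001,0,0],0]])

```text
t: 10.78
tool_pos: [0.5486, 0.0355, 0.1392]
orientation: [[0.374, 0.927, -0.001], [0.927, -0.374, -0.001], [-0.001, -0.0, -1.0]]
contact_force: [-2.1, -4.3, 1.7]
grip_width: 0.0004
```

>>> play_rows(targets=[[[0.001,0,0],0],[[0.001,0,0],0]])

```text
t: 11.02
tool_pos: [0.5496, 0.0382, 0.1391]
orientation: [[0.374, 0.928, 0.0], [0.928, -0.374, 0.0], [0.0, -0.0, -1.0]]
contact_force: [-1.9, -2.1, 0.5]
grip_width: 0.0003
```

>>> play_rows(targets=[[[0.001,0,0],0],[[0.001,0,0],0]])

```text
t: 11.28
tool_pos: [0.5505, 0.0403, 0.1391]
orientation: [[0.374, 0.928, 0.0], [0.928, -0.374, 0.0], [0.0, 0.0, -1.0]]
contact_force: [-0.0, -1.0, -0.1]
grip_width: 0.0004
```

>>> play_rows(targets=[[[0.001,0,0],0],[[0.001,0,0],0],[[0,0,0],0]])

```text
t: 11.65
tool_pos: [0.5512, 0.0422, 0.1391]
orientation: [[0.373, 0.928, 0.0], [0.928, -0.373, 0.0], [0.0, -0.0, -1.0]]
contact_force: [-0.2, 0.4, -0.1]
grip_width: 0.0005
```

```bash
python3 -c "
from h import *
rep()
snap('wrist','pics/w4.png')
snap('scene','pics/s4.png',(270,140,430,270),5)"
```

```text
t 11.65 gate xy mm [  0.1 -51.1] z 0.1391 toolx in gate [0.001 1.   ] zax [ 0.  0. -1.] F gate [-0.37  0.26] -0.13 w 0.0005
```

View pics/w4.png

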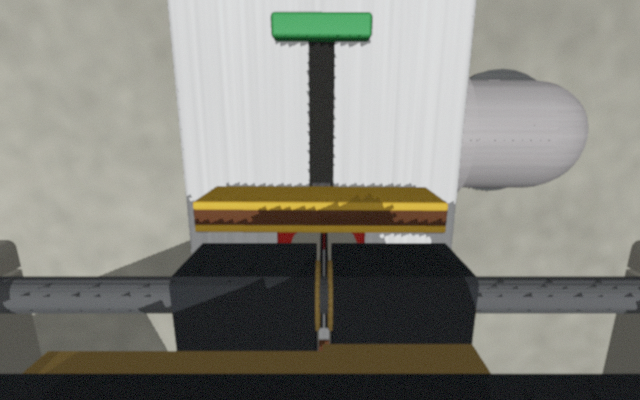

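View pics/s4.png

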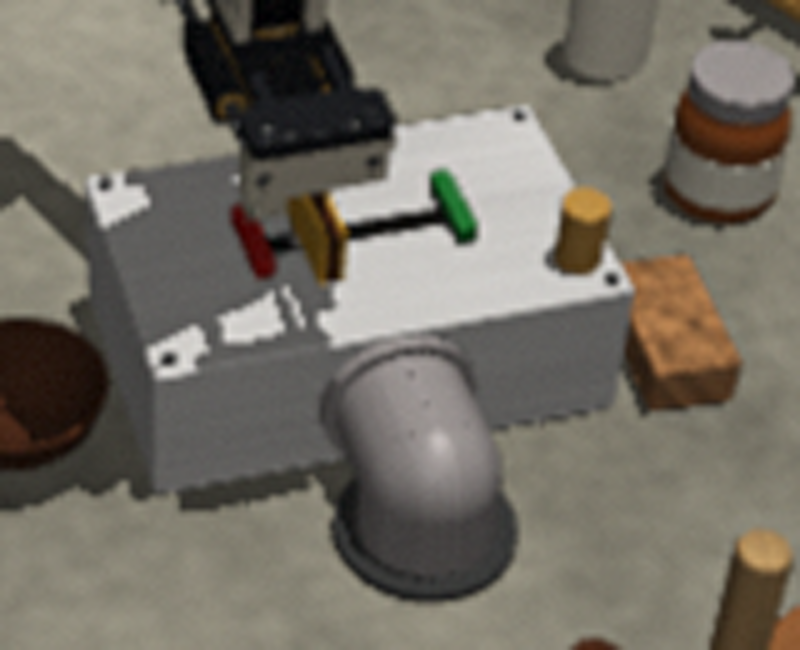

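That was click 1: the near top corner went from x≈318 to x≈346 in the scene crop, which is +15 mm. Next contact should be near -45.5, with the snap near -38.

>>> play_rows(targets=[[[0.001,0,0],0],[[0.001,0,0],0],[[0.001,0,0],0],[[0.001,0,0],0],[[0.001,0,0],0]])

```text
t: 12.38
tool_pos: [0.553, 0.0466, 0.1392]
orientation: [[0.374, 0.928, 0.0], [0.928, -0.374, 0.0], [0.0, 0.0, -1.0]]
contact_force: [-0.5, -1.0, 0.3]
grip_width: 0.0007
```

>>> play_rows(targets=[[[0.001,0,0],0],[[0.001,0,0],0]])

```text
t: 12.62
tool_pos: [0.5535, 0.0479, 0.1391]
orientation: [[0.374, 0.928, -0.001], [0.928, -0.374, -0.001], [-0.001, -0.0, -1.0]]
contact_force: [-2.6, -4.0, 2.1]
grip_width: 0.0005
```

>>> play_rows(targets=[[[0.001,0,0],0],[[0.001,0,0],0]])

```text
t: 12.88
tool_pos: [0.5541, 0.0491, 0.1391]
orientation: [[0.374, 0.927, -0.001], [0.927, -0.374, -0.002], [-0.002, -0.0, -1.0]]
contact_force: [-3.5, -5.1, 3.1]
grip_width: -0.0001
```

>>> play_rows(targets=[[[0.001,0,0],0],[[0.001,0,0],0]])

```text
t: 13.12
tool_pos: [0.5552, 0.0518, 0.1392]
orientation: [[0.374, 0.927, -0.0], [0.927, -0.374, -0.0], [-0.0, -0.0, -1.0]]
contact_force: [-1.4, -2.4, 0.9]
grip_width: 0.0004
```

>>> play_rows(targets=[[[0.001,0,0],0],[[0.001,0,0],0],[[0.001,0,0],0],[[0,0,0],0]])

```text
t: 13.62
tool_pos: [0.5564, 0.0553, 0.1391]
orientation: [[0.373, 0.928, 0.0], [0.928, -0.373, 0.0], [0.001, -0.0, -1.0]]
contact_force: [-0.9, -0.2, 0.8]
grip_width: 0.0008
```

```bash
python3 -c "
from h import *
rep()
snap('scene','pics/s5.png',(270,140,430,270),5)"
```

```text
t 13.625 gate xy mm [  0.2 -37. ] z 0.1391 toolx in gate [0.001 1.   ] zax [ 0.  0. -1.] F gate [-0.79 -0.51] 0.78 w 0.0008
```

View pics/s5.png

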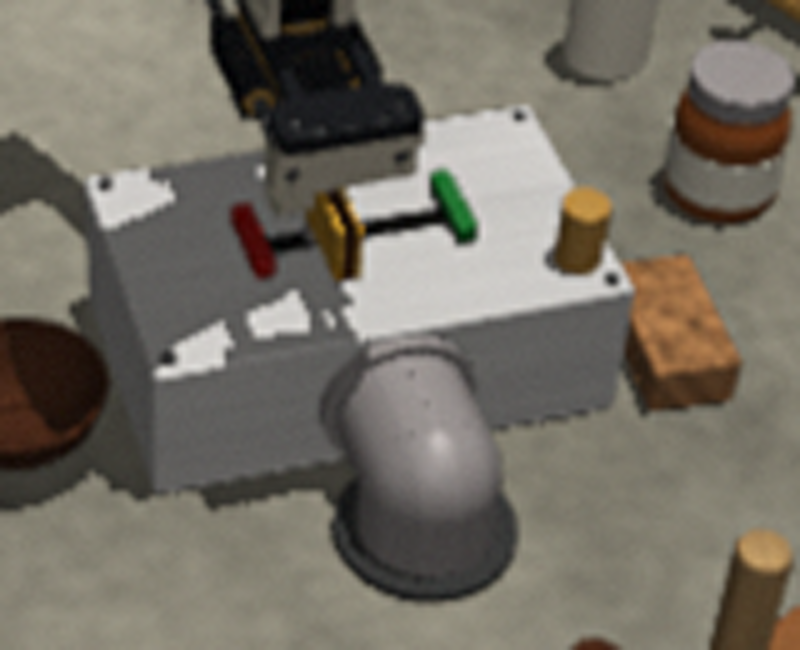

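The corner is at x≈361, so the lever is only about half way (near 23 mm) and hasn't snapped yet. Nudging further.

>>> play_rows(targets=[[[0.001,0,0],0],[[0,0,0],0],[[0,0,0],0]])

```text
t: 14.05
tool_pos: [0.5567, 0.0558, 0.1391]
orientation: [[0.374, 0.928, 0.0], [0.928, -0.374, 0.0], [0.0, 0.0, -1.0]]
contact_force: [-0.2, 0.2, -0.2]
grip_width: 0.0007
```

```bash
python3 -c "
from h import *
rep()
snap('scene','pics/s6.png',(270,140,430,270),5)"
```

```text
t 14.05 gate xy mm [  0.2 -36.4] z 0.1391 toolx in gate [0.001 1.   ] zax [ 0.  0. -1.] F gate [-0.3   0.09] -0.23 w 0.0007
```

View pics/s6.png

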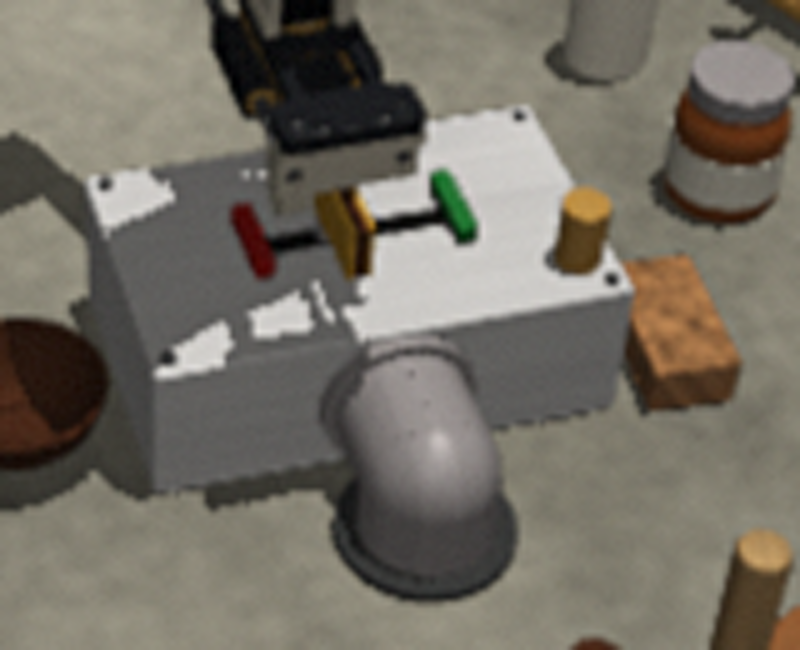

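That is click 2, with the corner at x≈374 (+30 mm). Next contact is expected near -30.5 and the snap near -22.

>>> play_rows(targets=[[[0.001,0,0],0],[[0.001,0,0],0],[[0.001,0,0],0],[[0.001,0,0],0],[[0.001,0,0],0],[[0,0,0],0]])

```text
t: 14.85
tool_pos: [0.5586, 0.0605, 0.1392]
orientation: [[0.374, 0.928, 0.0], [0.928, -0.374, -0.0], [-0.0, 0.0, -1.0]]
contact_force: [-0.6, 0.0, 0.4]
grip_width: 0.0005
```

>>> play_rows(targets=[[[0.001,0,0],0],[[0.001,0,0],0]])

```text
t: 15.1
tool_pos: [0.5591, 0.0618, 0.1391]
orientation: [[0.374, 0.928, -0.001], [0.928, -0.374, -0.001], [-0.001, -0.0, -1.0]]
contact_force: [-3.0, -4.2, 2.0]
grip_width: 0.0006
```

>>> play_rows(targets=[[[0.001,0,0],0],[[0.001,0,0],0]])

```text
t: 15.35
tool_pos: [0.5597, 0.063, 0.1392]
orientation: [[0.374, 0.927, -0.001], [0.927, -0.374, -0.002], [-0.002, -0.0, -1.0]]
contact_force: [-3.2, -5.1, 3.3]
grip_width: 0.0008
```

>>> play_rows(targets=[[[0.001,0,0],0],[[0.001,0,0],0]])

```text
t: 15.6
tool_pos: [0.5608, 0.0657, 0.1391]
orientation: [[0.374, 0.927, -0.0], [0.927, -0.374, -0.0], [-0.0, -0.0, -1.0]]
contact_force: [-2.3, -2.8, 1.4]
grip_width: 0.0006
```

>>> play_rows(targets=[[[0.001,0,0],0],[[0.001,0,0],0],[[0,0,0],0]])

```text
t: 15.98
tool_pos: [0.5618, 0.0683, 0.1392]
orientation: [[0.373, 0.928, 0.0], [0.928, -0.373, 0.001], [0.001, 0.0, -1.0]]
contact_force: [-0.1, 0.3, -0.4]
grip_width: 0.0006
```

```bash
python3 -c "
from h import *
rep()
snap('scene','pics/s7.png',(270,140,430,270),5)"
```

```text
t 15.975 gate xy mm [  0.2 -22.9] z 0.1392 toolx in gate [0.001 1.   ] zax [ 0.     0.001 -1.   ] F gate [-0.21  0.19] -0.39 w 0.0006
```

View pics/s7.png

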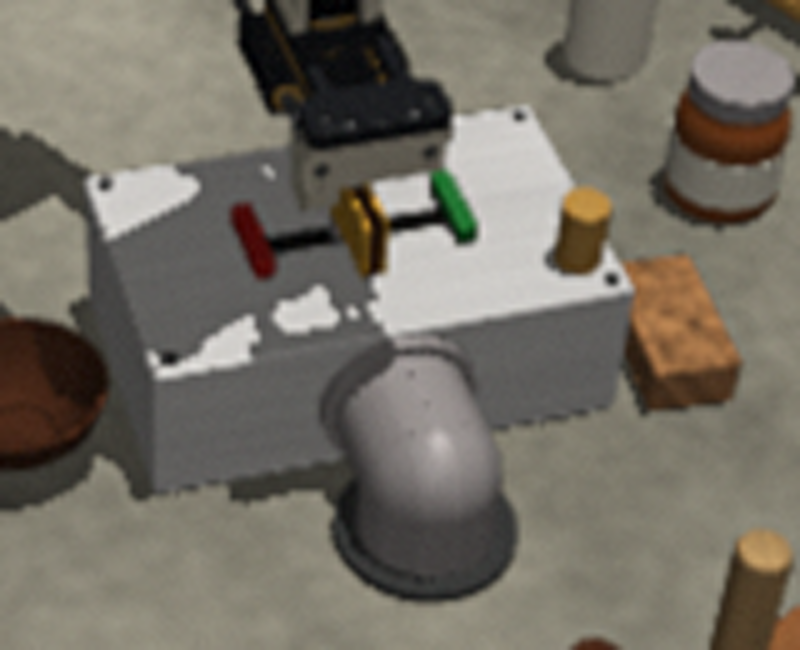

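The corner is at x≈386, about 36–37 mm, so the lever is right at the tipping point. One or two more small nudges.

>>> play_rows(targets=[[[0.001,0,0],0],[[0,0,0],0],[[0,0,0],0],[[0,0,0],0]])

```text
t: 16.52
tool_pos: [0.562, 0.0688, 0.1392]
orientation: [[0.374, 0.928, 0.0], [0.928, -0.374, 0.0], [0.0, 0.0, -1.0]]
contact_force: [-0.3, -0.3, 0.2]
grip_width: 0.0003
```

```bash
python3 -c "
from h import *
rep()
snap('scene','pics/s8.png',(270,140,430,270),5)"
```

```text
t 16.525 gate xy mm [  0.3 -22.4] z 0.1392 toolx in gate [0.001 1.   ] zax [ 0.  0. -1.] F gate [-0.18 -0.44] 0.17 w 0.0003
```

View pics/s8.png

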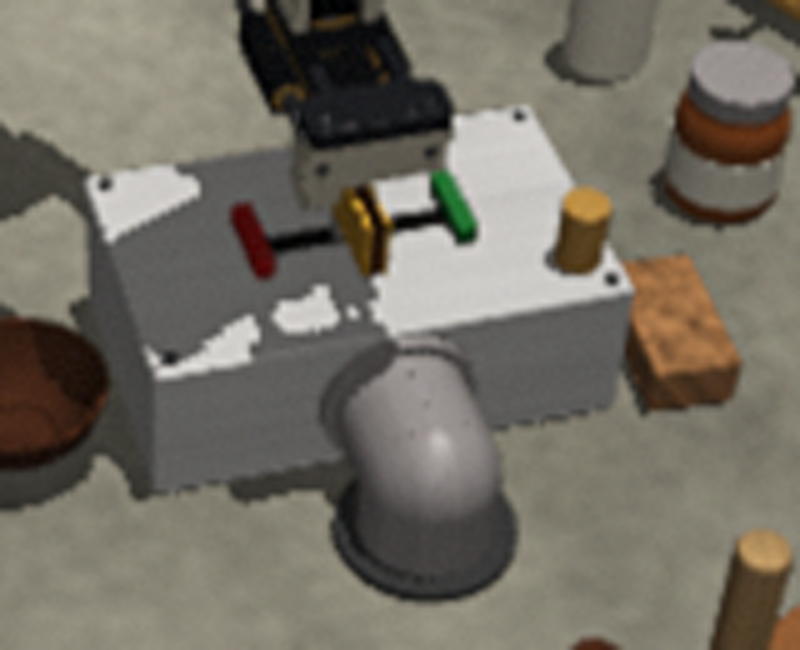

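>>> play_rows(targets=[[[0.0008,0,0],0],[[0,0,0],0],[[0,0,0],0],[[0,0,0],0]])

```text
t: 17.08
tool_pos: [0.5622, 0.0695, 0.1391]
orientation: [[0.374, 0.928, -0.0], [0.928, -0.374, 0.0], [-0.0, -0.0, -1.0]]
contact_force: [0.4, -0.8, -0.8]
grip_width: 0.0002
```

```bash
python3 -c "
from h import *
rep()
snap('scene','pics/s9.png',(270,140,430,270),5)"
```

```text
t 17.075 gate xy mm [  0.2 -21.6] z 0.1391 toolx in gate [0.001 1.   ] zax [-0.  0. -1.] F gate [ 0.66 -0.64] -0.78 w 0.0002
```

View pics/s9.png

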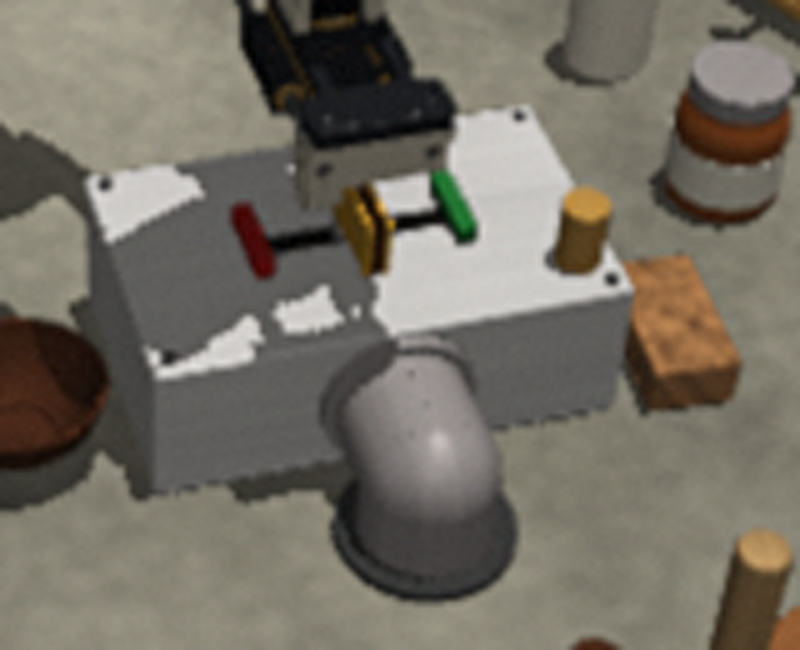

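>>> play_rows(targets=[[[0.0008,0,0],0],[[0,0,0],0],[[0,0,0],0],[[0,0,0],0]])

```text
t: 17.62
tool_pos: [0.5625, 0.0702, 0.1391]
orientation: [[0.374, 0.928, -0.0], [0.928, -0.374, -0.0], [-0.0, -0.0, -1.0]]
contact_force: [-0.8, -0.1, -0.9]
grip_width: -0.0003
```

```bash
python3 -c "
from h import *
rep()
snap('scene','pics/s10.png',(270,140,430,270),5)"
```

```text
t 17.625 gate xy mm [  0.2 -20.8] z 0.1391 toolx in gate [0.001 1.   ] zax [-0. -0. -1.] F gate [-0.74 -0.36] -0.89 w -0.0003
```

View pics/s10.png

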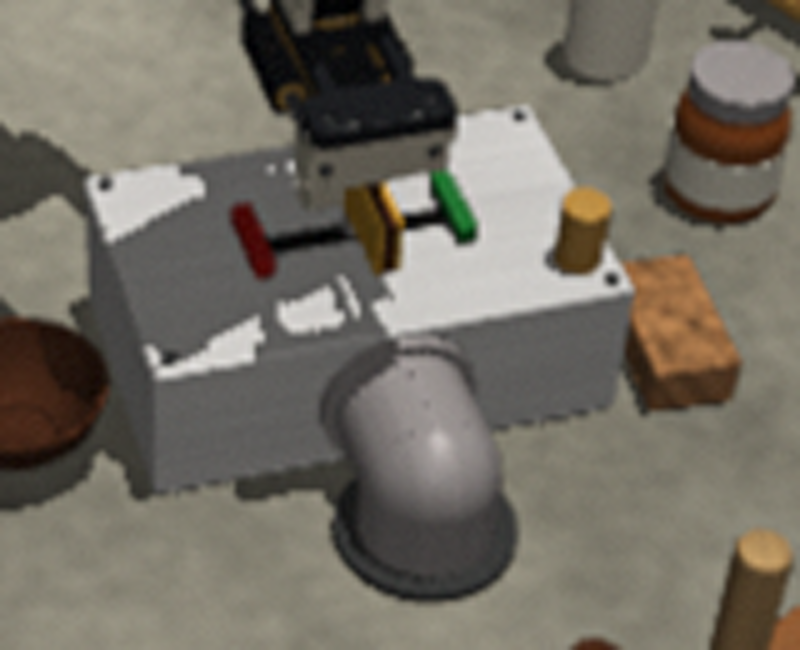

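Click 3: the corner is at x≈402 against 404 predicted, with a gap between finger and handle. Backing off and lifting clear.

>>> play_rows(targets=[[[-0.005,0,0],0],[[-0.01,0,0],0],[[-0.01,0,0],0],[[0,0,-0.04],0],[[0,0,-0.05],0],[[0,0,0],0],[[0,0,0],0],[[0,0,0],0]])

```text
t: 18.68
tool_pos: [0.5522, 0.0468, 0.2273]
orientation: [[0.374, 0.927, -0.003], [0.927, -0.374, -0.0], [-0.001, -0.003, -1.0]]
contact_force: [-0.4, 0.0, -0.8]
grip_width: 0.0007
```

>>> play_rows(targets=[[[-0.025,0,0],0],[[-0.025,0,0],0],[[0,0,0],0],[[0,0,0],0],[[0,0,0],0]])

```text
t: 19.3
tool_pos: [0.5345, 0.0013, 0.2287]
orientation: [[0.373, 0.928, -0.001], [0.928, -0.373, 0.0], [0.0, -0.001, -1.0]]
contact_force: [0.3, -1.0, 0.2]
grip_width: 0.0006
```

```bash
python3 - <<'E'
from h import *
s=rep()
snap('wrist','pics/w11.png')
snap('scene','pics/s11.png',(270,140,430,270),5)
f=cv2.imread('pics/s11.png')
for d,c in ((30,(255,255,0)),(45,(0,0,255))):
    for x in (-55,55):
        for y in (-7,7):
            p=(proj("scene",np.r_[O+RG@np.array([x,-45+d+y])/1000,.142])[0]-[270,140]+.5)*5
            cv2.circle(f,tuple(int(v) for v in p),3,c,-1)
cv2.imwrite('pics/s11o.png',f)
w=cv2.imread('pics/w11.png').astype(int)
y=lambda r:(RG.T@(ray("wrist",(323,r),.142,s)[:2]-O)*1000)[1]
print([(r,round(y(r),1),w[r,290].tolist()) for r in range(0,399,3) if w[r,290,2]-w[r,290,0]>50])
E
```

```text
t 19.3 gate xy mm [ -0.1 -95.2] z 0.2287 toolx in gate [0.001 1.   ] zax [-0.001  0.    -1.   ] F gate [ 0.68 -0.81] 0.22 w 0.0006
[(54, np.float64(6.0), [84, 188, 211]), (57, np.float64(4.2), [69, 181, 204]), (60, np.float64(2.4), [53, 77, 121]), (63, np.float64(0.6), [43, 70, 112]), (66, np.float64(-1.2), [52, 74, 113]), (69, np.float64(-3.0), [47, 100, 134]), (72, np.float64(-4.8), [73, 190, 214]), (75, np.float64(-6.6), [53, 152, 179]), (78, np.float64(-8.4), [18, 63, 85]), (354, np.float64(-214.3), [23, 63, 77])]
```

View pics/s11o.png

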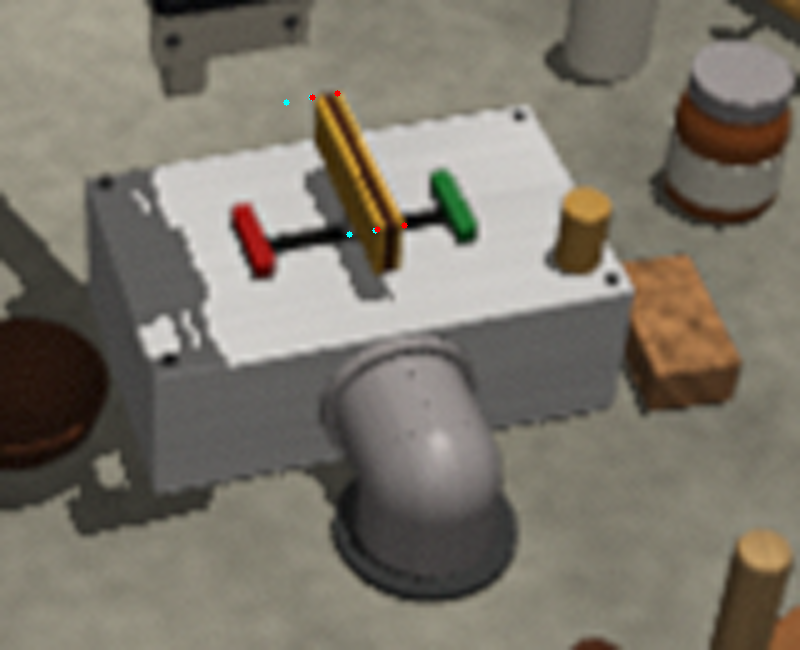

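View pics/w11.png

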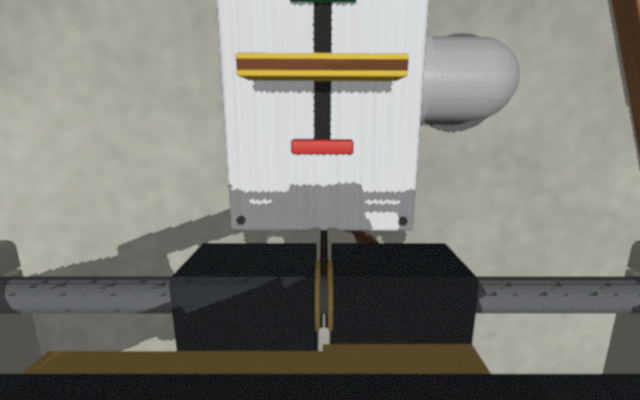

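The handle is centred at gate y≈0, which is 45 mm of travel, in both the wrist view (top rows 53–77) and the scene view (red dots). The arm is clear and the loose things near the gate haven't moved. Handing in.

```bash
python3 -c "
from workcell import manip
print(manip.finish_job())"
```

```text
the job is handed in; nothing more can be done
None
```

The lever is resting in the third click from home, and I've handed the job in; no verdict was reported.

- **Homing:** with the fingers closed, I pushed the lever from the first click to the red stop. The TCP stopped moving while the force rose to about 7 N, and the pictures showed the lever at home.
- **Clicks:** from the red side I pushed towards green in steps of up to 1 mm and counted three clicks. The peak readings were about 4.8, 6.5 and 6.5 N.
- **Last checks:** the wrist and scene pictures put the handle centre within about 1 mm of gate y = 0, which is 45 mm of travel. The lever never appeared past the third click, the arm was clear, and the bush, bowl, sanding block and jar looked unmoved. I didn't look again at the glue bottle, mallet or faceplate, but the arm never went near the last two and only passed over the glue bottle's area well above its height.
- **Disagreements:** the finger met the green face about 2.5 mm earlier than the nominal sizes gave. The scene camera's home overlay was also 1–2 mm off. Neither affected the result.

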